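# Free the test box flap along its seam and hold it at balance

## Task

Take the upright seam tool out of its holder and run its tip slowly (about 3 cm a second) down inside the seam channel beside the test box's flap, in one pass from the hinge end to the front end without lifting it out, then stand the tool back in its holder and let go of it. Then grip the flap by its crossbar and swing it gently up to its balance point, standing straight up over the hinge, without letting it tip past; the program finishes while the fingers still grip the bar there, the flap at rest. Do not disturb the other things on the worktop.

Things in the scene. Friction and masses are not known exactly. Their poses are not given: they have to be found in the camera images.
- tool_grip (a point): Middle of the handle of the seam tool, a black stylus upright in its holder, 0.05 kg: square handle 14x14 mm, 62 mm long, under it a collar 24 mm across, 4 mm thick, then a steel rod 7 mm thick, 40 mm long, ending in a 4 mm tip. z points up the tool, x and y are square to the handle's flats. The tip is 75 mm below this point, on the axis.
- tool_tip (a point): Tip of the seam tool, the lowest point of its rod; z points up the tool.
- seam_tool: The whole seam tool; origin at its tip, z up the tool.
- holder_hole (a point): Centre of the mouth of the holder's hole. The holder is a fixed grey block 56x56 mm, 46 mm high, this point in the middle of its top; hole 13 mm wide, 43 mm deep, 1 mm chamfer. The tool's collar rests on the top face and its tip is then 40 mm below this point. The holder stands either left or right of the test box.
- seam_start (a point): Hinge end of the seam path, at the height of the channel's upper edges (50 mm above the worktop), axes as test_box; the path runs along -x. The channel is straight, 12 mm wide, 8 mm deep (black floor 42 mm above the worktop), closed by end blocks 8 mm beyond this point and beyond seam_end.
- seam_end (a point): Front end of the seam path, 86 mm from seam_start along the box's -x; same height and axes.
- flap_hinge (a point): On the hinge axis, at the middle of the flap's width, 47 mm above the worktop; x, y, z are the box's axes. The hinge axis is y.
- flap_bar (a point): Middle of the flap's round steel crossbar, 12 mm thick, parallel to the hinge, 160 mm from it, free for 74 mm between its two arms, 38 mm clear of the plate's edge, 47 mm above the worktop when closed with nothing below it. The bar can turn between finger pads, so it can be gripped from above and followed without tilting the gripper.
- flap (a joint): Angle of the flap: 0 closed and level, 1.571 straight up over the hinge (its balance point), 2.4 fallen back away from the robot; below 1.571 it falls shut, above it falls back, the hinge turns freely. Aluminium plate 116x137x6 mm with a black panel, hinged along its rear edge, about 0.25 kg, crossbar on two arms at its front edge.
- loupe: Bystander, leave alone: small black waisted loupe, 41 mm across, 34 mm high; origin under its centre.
- relay_1: Bystander, leave alone: small black block relay, 35x28x22 mm; origin under its centre.
- flux_bottle: Bystander, leave alone: small bottle with a needle cap, 34 mm across, 108 mm high; origin under its centre.
- tweezers: Bystander, leave alone: metal tweezers lying flat, 124x14x8 mm; origin under its centre.
- test_box: The test box: fixed low grey box, 130 mm deep, 180 mm wide, 50 mm high. x points from its front to its hinge, y to its left, z up; origin under its middle (the box spans x -60 to +70 mm). The flap covers most of its top; the seam channel runs along x beside the flap's left edge, between it and the fixed side rail.

How it is judged (in metres and radians):
On the way, in this order (a step that is already met when the one before it is completed fails the run):
1. the tool's tip is down in the seam channel, at the hinge end (x of tool_tip in the frame of seam_start between -0.012 and 0.012 m and y of tool_tip in the frame of seam_start between -0.007 and 0.007 m and z of tool_tip in the frame of seam_start below -0.002 m), for 0.06 s.
2. the tool's tip is down in the seam channel, a quarter of the way (x of tool_tip in the frame of seam_start between -0.0305 and -0.0125 m and y of tool_tip in the frame of seam_start between -0.007 and 0.007 m and z of tool_tip in the frame of seam_start below -0.002 m), for 0.06 s.
3. the tool's tip is down in the seam channel, half way (x of tool_tip in the frame of seam_start between -0.052 and -0.034 m and y of tool_tip in the frame of seam_start between -0.007 and 0.007 m and z of tool_tip in the frame of seam_start below -0.002 m), for 0.06 s.
4. the tool's tip is down in the seam channel, three quarters of the way (x of tool_tip in the frame of seam_start between -0.0735 and -0.0555 m and y of tool_tip in the frame of seam_start between -0.007 and 0.007 m and z of tool_tip in the frame of seam_start below -0.002 m), for 0.06 s.
5. the tool's tip is down in the seam channel, at the front end (x of tool_tip in the frame of seam_start between -0.098 and -0.074 m and y of tool_tip in the frame of seam_start between -0.007 and 0.007 m and z of tool_tip in the frame of seam_start below -0.002 m), for 0.06 s.
6. the seam tool stands in its holder again, let go (horizontal distance between tool_tip and holder_hole below 0.008 m and z of tool_tip in the frame of holder_hole below -0.035 m and angle between tool_tip's own z axis and vertical below 0.12 rad and contact force between the fingers and seam_tool below 0.1 N), for 0.2 s.
7. the flap stands still at its balance point, held by the fingers (value of joint flap between 1.491 and 1.651 rad and velocity of joint flap between -0.06 and 0.06 rad/s and contact force between the fingers and flap above 2 N), for 0.3 s.
At the end, for the whole second after the job is handed in: The flap is within 0.08 rad of straight up (joint 1.49 to 1.65), still, with the fingers holding it (over 2 N of contact); the seam tool stands upright in its holder, tip within 8 mm of the hole's axis and at least 35 mm deep, not touched (all of step 6 and all of step 7); the arm keeps its last pose, push and grip.
It fails at once if the flap tips past its balance point (over 1.82 rad) (value of joint flap above 1.82 rad).
It fails at once if the flap is flung or dropped (over 2.5 rad/s) (velocity of joint flap above 2.5 rad/s or velocity of joint flap below -2.5 rad/s).
It fails at once if the tip is rushed along the seam (over 9 cm/s while it is in the channel between its ends) (x of tool_tip in the frame of seam_start between -0.078 and -0.008 m and y of tool_tip in the frame of seam_start between -0.007 and 0.007 m and z of tool_tip in the frame of seam_start below -0.002 m and linear speed of seam_tool above 0.09 m/s).
It fails at once if another thing on the worktop is disturbed (moved over 25 mm) (distance of any of loupe, relay_1, flux_bottle, tweezers from where it was at the start of the episode above 0.025 m).
It also fails if it takes over 67 s, if anything falls off the work surface, if the arm or the gripper's body presses on something with over 40 N, if the wrist force passes 120 N, or if a joint passes its speed limit or range.

## Robot

A 6-joint arm with a two-finger parallel gripper is mounted at the origin on a cart in front of the work surface, level with it; the furniture and walls round the work are solid. World frame = base frame: x ahead of the robot, y to its left, z up, the work surface at z = 0. Lengths are in mm, angles in rad, forces in N, time in s.
With the tool pointing down it reaches from about 300 to 775 mm from the base axis. Payload 14.6 kg.
Tool frame: the origin (TCP) lies at the very end of the fingers, on their centre line; the grasp point (between the pads) lies 19 mm behind it (ctrl.grip_point_offset is the z of the grasp point in the tool frame, in mm); z points along the fingers, y is the direction in which the jaws open and shut (so a half turn about z gives the same grasp; the last joint's range is limited). The gripper opens to 94 mm and grips with 3 to 60 N. Pads are 16 mm wide; open, the fingers measure 119 mm over their backs; the gripper's body (75 mm by 177 mm) begins 78 mm behind the grasp point.
Start: joints at [-1.233, 0.3, 1.521, -0, 1.321, -0.067], TCP at [216.601, -505.542, 205.446] pointing down, gripper open.
Joint ranges: [-3.03, 3.03], [-0.79, 2.21], [0.23, 2.52], [-1.04, 4.18], [0, 3.07], [-2.55, 2.55]. Speed limits (rad/s): [2.22, 2.22, 2.57, 3.14, 3.14, 3.14].

## Interface

Orientations are given as [roll, pitch, yaw] about the fixed x, y, z axes, in that order (R = Rz(yaw) Ry(pitch) Rx(roll)).
In Python, from plant import ctrl gives the robot as it stands. The module is installed in compiled form; this text tells all that it offers.
- The arm moves only by the tool jog_arm, never from a script. Its argument "motion" is a list of rows, each a list of 7 numbers: the shift along the tool's x, y, z in m, then the turn, a rotation vector about the tool's x, y, z in rad, then the finger opening in m, from 0 to 0.094. In form: [[x, y, z, ax, ay, az, jaw], ...]. A call has 1 to 8 rows; each row is the pose to reach, as a shift and turn from the pose measured when the call began, along the tool's axes at that moment; what a row does not reach only later rows make up. A row lasts 1/8 s, in which the tool goes at most 62.5 mm and 10.7 degrees, less where a joint would pass 70% of its speed; a pose out of reach is approached as far as the arm can. A call with a gripper value outside its range is refused whole. The fingers move at their own pace and stop on an object; "newtons" is the grip in N (left out, the last holds). Time passes only in rows, so rows that repeat a pose let the fingers close. It gives the time, the measured TCP pose, the force and the opening at its end, in the units of the state.
- ctrl.get_state(): the state, without advancing time (a new reading comes with each control period).
- ctrl.camera(name): name is "side" or "top"; returns a dict with "frame" (420x560x3 uint8, blue, green, red), "fx", "fy", "cx", "cy" (pixels), "rvec" (rotation vector, rad) and "tvec" (3), from world to camera coordinates, as OpenCV has them. Camera axes: x right, y down, z forward; pixel columns grow to the right and rows downward; lengths in mm; the calibration is good to about 2 mm. A picture is of the moment at which its call begins. There is no depth.
- ctrl.sign_off(): hands the job in, once; it reports no verdict.
The state is a dict: "clock": time; "joints": joint angles; "joint_velocities": joint speeds; "joint_efforts": joint torques, N m; "tool_pos": TCP position; "tool_rot": TCP orientation; "force": force on the tool from outside, world axes, zero at the start; "wrist_torque": the same for the moment, N m; "width": opening from 0.0 (shut) to 1.0 (fully open).
Only numpy, scipy, OpenCV 4.12 (cv2) and the standard library are available. Lean on these libraries where they do the work, as an engineer would, in place of code of your own. Each camera call takes 0.05 s, during which the arm holds its last target.

## Working session

There is one attempt and no reset: what is moved stays moved. The work goes in short steps, Python scripts to look and compute and a tool call to move; the robot and the scene stay as the last step left them, time stands still between calls to the robot, and variables do not carry over. Pictures are saved under pics/ and viewed, and the job is handed in when it is done.

Besides the shell and the picture viewer there is one more tool, called after "Call:" in YAML: its name, and indented under it one key for each argument. jog_arm: Moves the arm, as the interface text tells. Its arguments: {"type":"object","properties":{"motion":{"type":"array"},"newtons":{"type":"number"}},"required":["motion"]}

```bash
mkdir -p pics
cat > h.py <<'E'
import numpy as np,cv2
from plant import ctrl
def cam(n,save=None):
    c=ctrl.camera(n)
    if save: cv2.imwrite('pics/'+save,c['frame'])
    c['R']=cv2.Rodrigues(np.array(c['rvec'],float))[0]; c['t']=np.array(c['tvec'],float).ravel()
    c['C']=-c['R'].T@c['t']; return c
def ray(c,u,v,z):
    d=c['R'].T@np.array([(u-c['cx'])/c['fx'],(v-c['cy'])/c['fy'],1.])
    return c['C']+d*(z-c['C'][2])/d[2]
def proj(c,p):
    q=c['R']@np.array(p,float)+c['t']; return np.array([c['fx']*q[0]/q[2]+c['cx'],c['fy']*q[1]/q[2]+c['cy']])
E
python3 - <<'E'
from h import *
for n in('top','side'):
    c=cam(n,n+'0.png'); print(n,c['fx'],c['cx'],c['cy'],c['C'],c['R'].round(3).tolist())
print(ctrl.get_state(), ctrl.grip_point_offset)
E
```

```text
top 479.2793432970374 280.5968101753094 206.58857417053565 [ 380.14621628   43.28646069 1159.38385693] [[-0.025, -0.999, -0.036], [-0.991, 0.029, -0.133], [0.134, 0.032, -0.99]]
side 407.555735677985 283.4648556327485 203.21485624646078 [ 90.84059076 832.42193879 637.38558314] [[-0.882, -0.471, -0.015], [-0.246, 0.489, -0.837], [0.401, -0.734, -0.547]]
{'clock': 0.1, 'joints': array([-1.23256113e+00,  3.00432288e-01,  1.52150609e+00,  1.21877479e-05,
        1.32069224e+00, -6.66302369e-02]), 'joint_velocities': array([-0.00045801, -0.00348358, -0.00154325,  0.00046278,  0.0013587 ,
        0.00078134]), 'joint_efforts': array([ 1.55457914e-03, -5.32649946e+01, -3.53286195e+01,  7.10146339e-02,
        2.34560575e-02, -6.10813800e-05]), 'tool_pos': array([ 216.55119973, -505.32570393,  204.93934129]), 'tool_rot': array([-3.14055778e+00, -8.08874294e-05,  4.04862370e-01]), 'force': array([-0.71638509, -0.22954125,  0.41564596]), 'wrist_torque': array([ 0.05419211, -0.02280752,  0.04937784]), 'width': 1.0025271856220437} -18.8
```

View pics/top0.png

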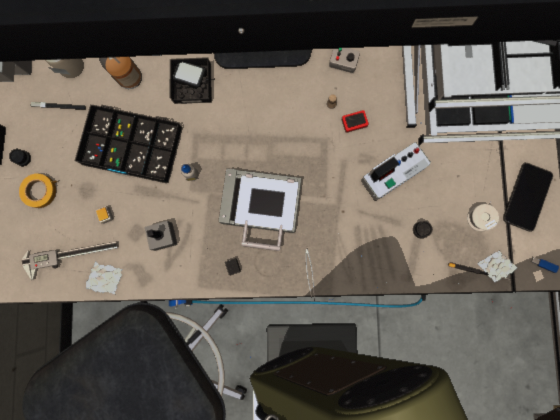

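View pics/side0.png

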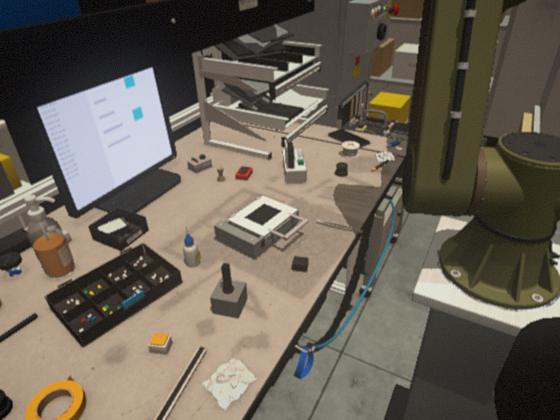

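Run:
```python
import cv2
a=cv2.imread('pics/top0.png')[155:285,130:320]; cv2.imwrite('pics/top0z.png',cv2.resize(a,None,fx=4,fy=4,interpolation=cv2.INTER_CUBIC))
a=cv2.imread('pics/side0.png')[180:325,170:330]; cv2.imwrite('pics/side0z.png',cv2.resize(a,None,fx=4,fy=4,interpolation=cv2.INTER_CUBIC))
```

```text
(no output)
```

View pics/top0z.png

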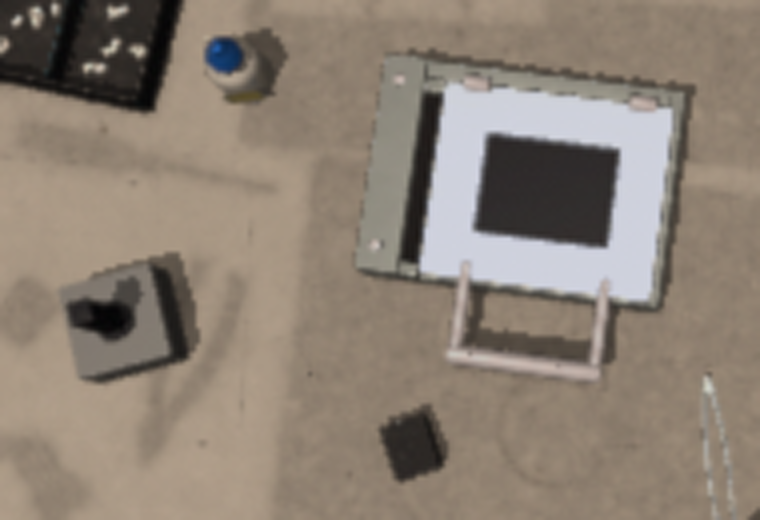

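View pics/side0z.png

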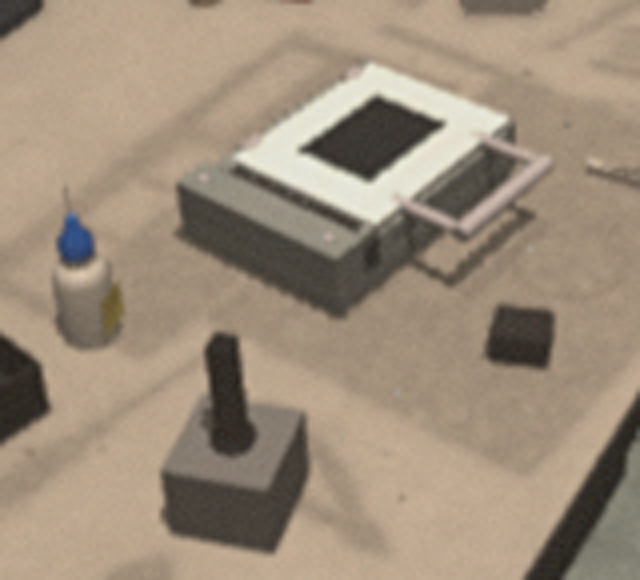

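Run:
```python
from h import *
c=cam('top');s=cam('side')
T=lambda x,y,z:ray(c,130+(x+.5)/4-.5,155+(y+.5)/4-.5,z)[:2].round(1)
S=lambda x,y,z:ray(s,170+(x+.5)/4-.5,180+(y+.5)/4-.5,z)[:2].round(1)
print('box RL RR FR FL top',T(390,53,50),T(692,90,50),T(658,308,50),T(357,268,50))
print('box side RL FL FR', S(180,185,50),S(340,258,50),S(512,125,50))
print('chan rear L/R',T(422,93,50),T(440,93,50),'front',T(401,262,42),T(421,262,42))
print('bar',T(452,356,50),T(598,374,50),'side',S(467,226,50),S(547,160,50))
print('holder top',[T(*p,46) for p in((62,290),(152,263),(178,360),(84,380))])
print('holder side',[S(*p,46) for p in((164,470),(204,395),(305,413),(275,490))])
print('tool toptop',T(76,313,108),'side',S(222,340,108),'collar',T(116,320,48),S(232,440,48))
```

```text
box RL RR FR FL top [626.6 203.8] [598.6  25.7] [470.8  49.3] [499.1 224.5]
box side RL FL FR [623.8 208.9] [499.9 224.8] [472.2  59.7]
chan rear L/R [601.9 185.1] [601.6 174.4] front [502.7 199.7] [502.4 187.9]
bar [446.2 169.5] [433.6  85. ] side [449.  165.6] [435.7  84.4]
holder top [array([491.4, 399.8]), array([505.9, 346.4]), array([448.4, 330.7]), array([438.2, 386.1])]
holder side [array([493.5, 401.3]), array([506.7, 349. ]), array([452.9, 336.2]), array([437.6, 387.3])]
tool toptop [472.2 371.9] side [477.6 364.5] collar [472.7 367. ] [474.  370.7]
```

Run:
```python
from h import *
from scipy.spatial.transform import Rotation
c=cam('top');s=cam('side')
def big(c,u0,u1,v0,v1,k,thr,n):
    g=cv2.cvtColor(c['frame'],cv2.COLOR_BGR2GRAY)[v0:v1,u0:u1]
    g=cv2.resize(g,None,fx=k,fy=k,interpolation=cv2.INTER_CUBIC)
    m=(g<thr).astype(np.uint8); cv2.imwrite('pics/'+n,m*255); return m
def px(p,u0,v0,k): return u0+(p[0]+.5)/k-.5, v0+(p[1]+.5)/k-.5
m=big(c,225,245,172,228,8,75,'m1.png')
cs,_=cv2.findContours(m,0,2)
k=max(cs,key=cv2.contourArea); b=cv2.boxPoints(cv2.minAreaRect(k)); print(cv2.minAreaRect(k))
print([ray(c,*px(p,225,172,8),50)[:2].round(1) for p in b])
M=cv2.moments(k); print('strip centroid',ray(c,*px((M['m10']/M['m00'],M['m01']/M['m00']),225,172,8),46).round(1))
# flap black panel centroid both views (z=50)
for cc,(u0,u1,v0,v1),n in((c,(244,290,184,222),'m2.png'),(s,(240,285,200,230),'m3.png')):
    m=big(cc,u0,u1,v0,v1,8,90,n); cs,_=cv2.findContours(m,0,2); k=max(cs,key=cv2.contourArea); M=cv2.moments(k)
    print('panel',ray(cc,*px((M['m10']/M['m00'],M['m01']/M['m00']),u0,v0,8),50).round(1))
```

```text
((80.9327621459961, 219.26731872558594), (38.495643615722656, 341.9674987792969), 8.1878023147583)
[array([502.7, 200.1]), array([602.8, 184.5]), array([600.8, 173.3]), array([500.8, 188.9])]
strip centroid [552.2 187.3  46. ]
panel [541.7 112.5  50. ]
panel [545.1 112.2  50. ]
```

```bash
cat >> h.py <<'E'
from scipy.spatial.transform import Rotation as Ro
def d(pos,yaw):
    st=ctrl.get_state(); R=Ro.from_euler('xyz',st['tool_rot']); G=Ro.from_euler('xyz',[np.pi,0,yaw])
    return (R.inv().apply(np.array(pos)-st['tool_pos'])/1000).round(4), (R.inv()*G).as_rotvec().round(4), 'now',st['clock'],st['tool_pos'].round(1),st['tool_rot'].round(3),'F',st['force'].round(1),'w',round(st['width']*94,1)
E
python3 -c "
from h import *
print(d([472,367,215],1.82))"
```

```text
(array([ 0.5784, -0.7014, -0.0095]), array([-3.0000e-04, -3.0000e-04, -1.4152e+00]), 'now', 0.3, array([ 216.6, -505.5,  205.3]), array([-3.141, -0.   ,  0.405]), 'F', array([ 0.1, -0.5,  0.5]), 'w', 93.8)
```

Call:
jog_arm:
  motion:
    - [0.578,-0.701,-0.01,0,0,-1.415,0.06]
    - [0.578,-0.701,-0.01,0,0,-1.415,0.06]
    - [0.578,-0.701,-0.01,0,0,-1.415,0.06]
    - [0.578,-0.701,-0.01,0,0,-1.415,0.06]
    - [0.578,-0.701,-0.01,0,0,-1.415,0.06]
    - [0.578,-0.701,-0.01,0,0,-1.415,0.06]
    - [0.578,-0.701,-0.01,0,0,-1.415,0.06]
    - [0.578,-0.701,-0.01,0,0,-1.415,0.06]

```text
clock: 1.3
tool_pos: [357.2, -23.7, 211.4]
tool_rot: [3.141, 0.0, 1.824]
force: [1.1, -1.0, 0.2]
width: 0.636
```

```bash
python3 -c "
from h import *
print(d([472,367,200],1.82))"
```

```text
(array([0.3495, 0.2091, 0.0116]), array([0.0011, 0.0002, 0.0042]), 'now', 1.3, array([357.2, -23.7, 211.4]), array([3.141, 0.   , 1.824]), 'F', array([ 1.1, -1. ,  0.2]), 'w', 59.8)
```

Call:
jog_arm:
  motion:
    - [0.3495,0.209,0.01,0,0,0.004,0.05]
    - [0.3495,0.209,0.01,0,0,0.004,0.05]
    - [0.3495,0.209,0.01,0,0,0.004,0.05]
    - [0.3495,0.209,0.01,0,0,0.004,0.05]
    - [0.3495,0.209,0.01,0,0,0.004,0.05]
    - [0.3495,0.209,0.01,0,0,0.004,0.05]
    - [0.3495,0.209,0.01,0,0,0.004,0.05]
    - [0.3495,0.209,0.01,0,0,0.004,0.05]

```text
clock: 2.3
tool_pos: [471.7, 368.6, 200.5]
tool_rot: [-3.141, 0.001, 1.822]
force: [-1.3, 0.9, 0.0]
width: 0.531
```

Run:
```python
from h import *
print(d([472,367,62],1.82))
for n in('top','side'):
    c=cam(n,n+'1.png'); p=proj(c,[472,367,112]); t=proj(c,ctrl.get_state()['tool_pos']); print(n,p,t)
    u,v=int(p[0])-50,int(p[1])-60
    a=c['frame'][v:v+100,u:u+100]; cv2.imwrite('pics/'+n+'1z.png',cv2.resize(a,None,fx=5,fy=5,interpolation=cv2.INTER_CUBIC)); print(u,v)
```

```text
(array([-0.0016, -0.    ,  0.1385]), array([-0.0001,  0.0005,  0.0023]), 'now', 2.3, array([471.7, 368.6, 200.5]), array([-3.141e+00,  1.000e-03,  1.822e+00]), 'F', array([-1.3,  0.9,  0. ]), 'w', 49.9)
top [150.27416322 232.75923581] [136.73761196 229.5023101 ]
100 172
side [226.57925002 264.72030579] [222.30524919 227.27528619]
176 204
```

View pics/side1z.png

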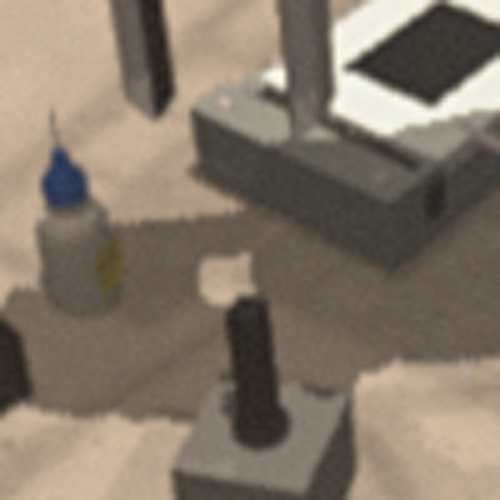

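View pics/top1z.png

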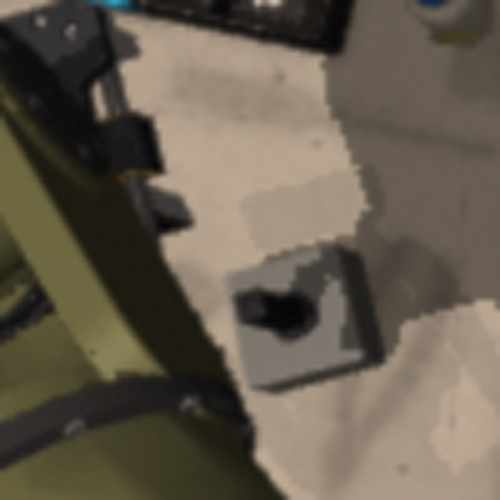

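Call:
jog_arm:
  motion:
    - [-0.001,0.001,0.05,0,0,0.002,0.05]
    - [-0.001,0.001,0.09,0,0,0.002,0.05]
    - [-0.001,0.001,0.12,0,0,0.002,0.05]
    - [-0.001,0.001,0.138,0,0,0.002,0.05]
    - [-0.001,0.001,0.138,0,0,0.002,0.05]

```text
clock: 3.02
tool_pos: [472.8, 365.1, 62.9]
tool_rot: [-3.141, 0.001, 1.818]
force: [-0.8, 0.3, 0.3]
width: 0.534
```

Run:
```python
from h import *
print(d([473,368,62],1.82))
c=cam('side'); a=c['frame'][204:304,176:276]; cv2.imwrite('pics/side2z.png',cv2.resize(a,None,fx=5,fy=5,interpolation=cv2.INTER_CUBIC))
```

```text
(array([0.0027, 0.0009, 0.0009]), array([-0.0007,  0.001 , -0.0022]), 'now', 3.025, array([472.8, 365.1,  62.9]), array([-3.141e+00,  1.000e-03,  1.818e+00]), 'F', array([-0.8,  0.3,  0.3]), 'w', 50.2)
```

View pics/side2z.png

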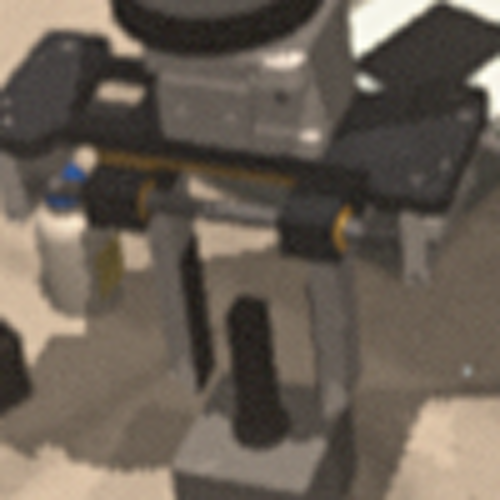

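Call:
jog_arm:
  motion:
    - [0.003,0.001,0.001,0,0,-0.002,0.05]
    - [0.003,0.001,0.001,0,0,-0.002,0.03]
    - [0.003,0.001,0.001,0,0,-0.002,0.018]
    - [0.003,0.001,0.001,0,0,-0.002,0.01]
    - [0.003,0.001,0.001,0,0,-0.002,0.005]
    - [0.003,0.001,0.001,0,0,-0.002,0.005]
  newtons: 20

```text
clock: 3.82
tool_pos: [473.5, 368.8, 63.0]
tool_rot: [3.141, 0.0, 1.82]
force: [-0.1, -0.1, -0.6]
width: 0.147
```

Run:
```python
from h import *
print(d([473,368,62],1.82))
c=cam('side'); a=c['frame'][204:304,176:276]; cv2.imwrite('pics/side3z.png',cv2.resize(a,None,fx=5,fy=5,interpolation=cv2.INTER_CUBIC))
```

```text
(array([-0.0006, -0.0007,  0.001 ]), array([ 0.001 ,  0.0003, -0.    ]), 'now', 3.825, array([473.5, 368.8,  63. ]), array([3.141, 0.   , 1.82 ]), 'F', array([-0.1, -0.1, -0.6]), 'w', 13.9)
```

View pics/side3z.png

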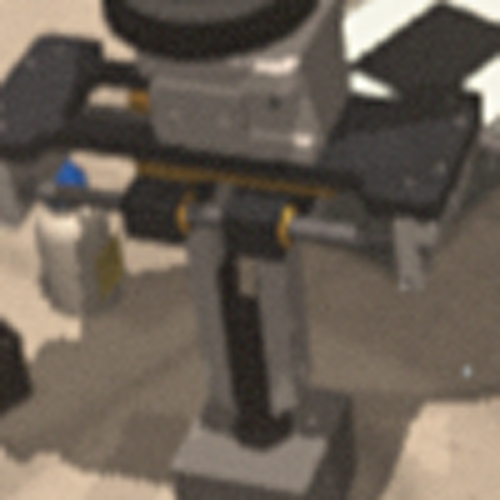

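Call:
jog_arm:
  motion:
    - [0,0,-0.01,0,0,0,0.005]
    - [0,0,-0.03,0,0,0,0.005]
    - [0,0,-0.06,0,0,0,0.005]
    - [0,0,-0.087,0,0,0,0.005]
    - [0,0,-0.087,0,0,0,0.005]

```text
clock: 4.5
tool_pos: [474.2, 369.3, 152.5]
tool_rot: [3.137, -0.001, 1.82]
force: [-0.0, -0.6, -0.3]
width: 0.145
```

Run:
```python
from h import *
print(d([595,181,130],1.82))
c=cam('side','side4.png'); a=c['frame'][180:300,176:296]; cv2.imwrite('pics/side4z.png',cv2.resize(a,None,fx=5,fy=5,interpolation=cv2.INTER_CUBIC))
```

```text
(array([-0.2123,  0.0705,  0.0226]), array([ 0.0049, -0.0011,  0.    ]), 'now', 4.5, array([474.2, 369.3, 152.5]), array([ 3.137e+00, -1.000e-03,  1.820e+00]), 'F', array([-0. , -0.6, -0.3]), 'w', 13.7)
```

View pics/side4z.png

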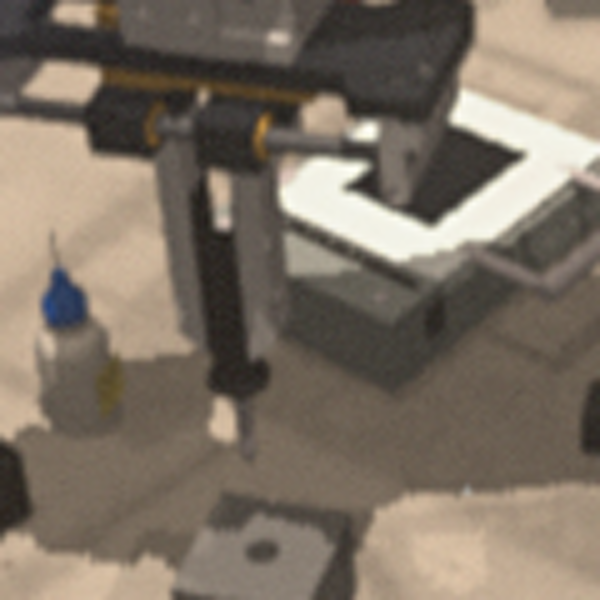

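Run:
```python
from h import *
s=cam('side');c=cam('top','top4.png')
S=lambda x,y,z:ray(s,176+(x+.5)/5-.5,180+(y+.5)/5-.5,z).round(1)
print('hole',S(262,550,46),'tip',S(249,460,95.5),'collar bottom mid',S(240,385,137))
print('proj tcp-57',proj(s,[474.2,369.3,95.5]), proj(s,[474.2,369.3,139.5]))
a=c['frame'][180:260,110:190]; cv2.imwrite('pics/top4z.png',cv2.resize(a,None,fx=6,fy=6,interpolation=cv2.INTER_CUBIC))
```

```text
hole [474.7 368.7  46. ] tip [474.6 369.8  95.5] collar bottom mid [471.8 373.  137. ]
proj tcp-57 [225.74382974 271.49813443] [223.56920083 254.06862099]
```

View pics/top4z.png

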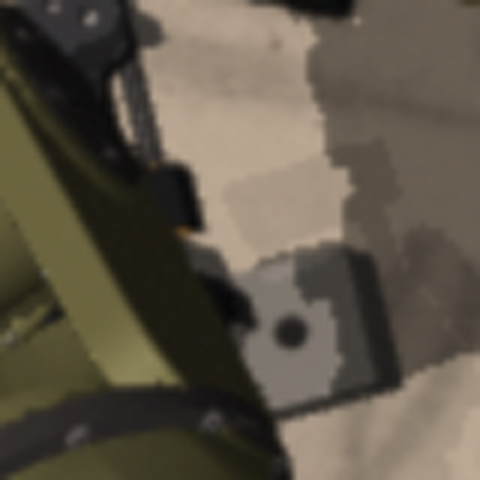

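Run:
```python
from h import *
c=cam('top')
print('top hole',ray(c,110+291.5/6-.5,180+333.5/6-.5,46).round(1))
a=cv2.imread('pics/side0.png')[210:250,210:275]; cv2.imwrite('pics/band.png',cv2.resize(a,None,fx=12,fy=12,interpolation=cv2.INTER_CUBIC))
s=cam('side')
for p in([598,180.5,50],[513,193.8,50]): print(((proj(s,p)+.5-[210,210])*12))
```

```text
top hole [471.8 368.8  46. ]
[246.1257189  156.90848421]
[566.99810783 307.31175022]
```

View pics/band.png

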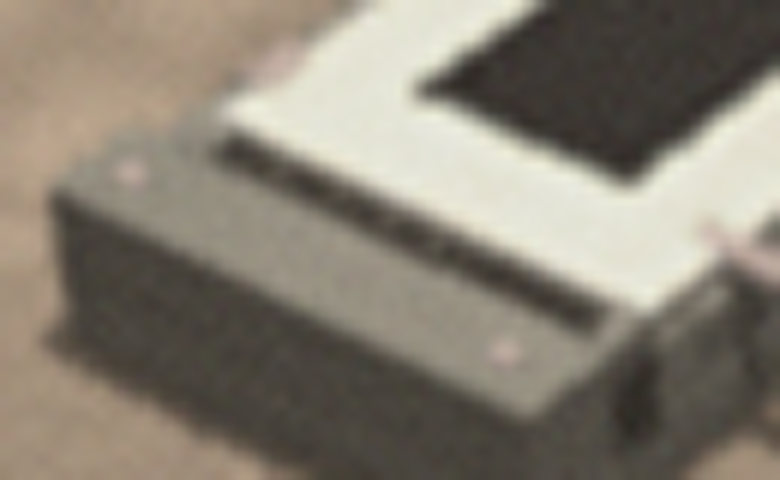

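Run:
```python
from h import *
print(d([597.3,180.7,130],1.82))
```

```text
(array([-0.2126,  0.0741,  0.019 ]), array([-0.0008,  0.001 , -0.0001]), 'now', 4.75, array([473.1, 368.5, 148.8]), array([-3.141e+00,  1.000e-03,  1.820e+00]), 'F', array([ 0.5,  0.2, -0.4]), 'w', 14.1)
```

Call:
jog_arm:
  motion:
    - [-0.03,0.01,0.0,0,0,0,0.005]
    - [-0.08,0.028,0.005,0,0,0,0.005]
    - [-0.13,0.046,0.01,0,0,0,0.005]
    - [-0.18,0.063,0.015,0,0,0,0.005]
    - [-0.205,0.0715,0.019,0,0,0,0.005]
    - [-0.2126,0.0741,0.019,0,0,0,0.005]
    - [-0.2126,0.0741,0.019,0,0,0,0.005]
    - [-0.2126,0.0741,0.019,0,0,0,0.005]

```text
clock: 5.75
tool_pos: [596.8, 181.8, 130.1]
tool_rot: [-3.141, 0.001, 1.821]
force: [-0.2, 0.0, -0.6]
width: 0.146
```

Run:
```python
from h import *
s=cam('side')
print(d([597.3,180.7,102],1.82)); p=ctrl.get_state()['tool_pos']
a=s['frame'][170:260,190:290]; cv2.imwrite('pics/side5z.png',cv2.resize(a,None,fx=8,fy=6.6,interpolation=cv2.INTER_CUBIC))
print(proj(s,[p[0],p[1],p[2]-57]), proj(s,[597.3,180.7,50]))
c=cam('top','top5.png')
```

```text
(array([-0.0012,  0.0002,  0.0281]), array([-0.0006,  0.0009,  0.0013]), 'now', 5.8, array([596.8, 181.8, 130.1]), array([-3.141e+00,  1.000e-03,  1.821e+00]), 'F', array([-0.2, -0.3, -0.5]), 'w', 14.1)
[229.27764243 215.26058018] [230.20031921 222.69371363]
```

View pics/side5z.png

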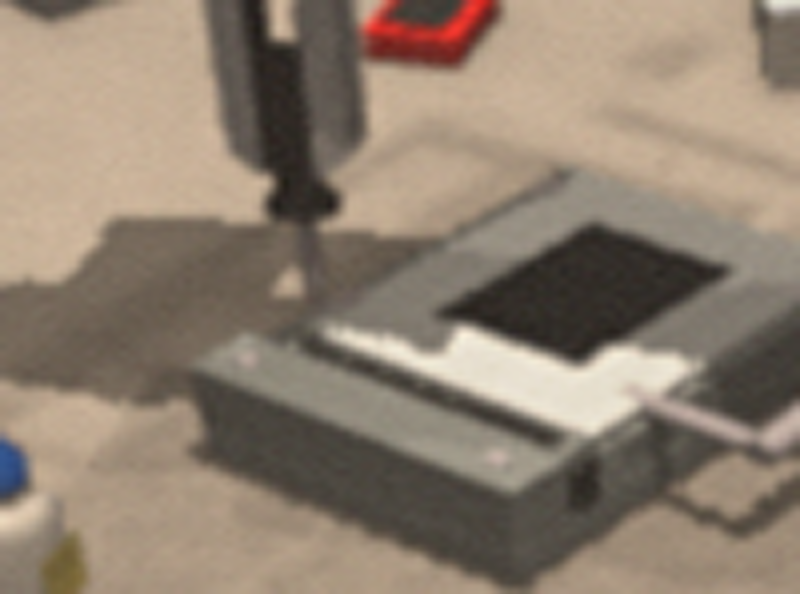

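View pics/top5.png

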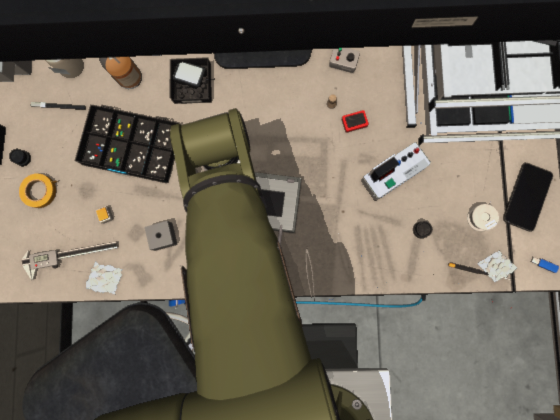

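Call:
jog_arm:
  motion:
    - [-0.0012,0.0002,0.006,0,0,-0.001,0.005]
    - [-0.0012,0.0002,0.013,0,0,-0.001,0.005]
    - [-0.0012,0.0002,0.019,0,0,-0.001,0.005]
    - [-0.0012,0.0002,0.024,0,0,-0.001,0.005]
    - [-0.0012,0.0002,0.028,0,0,-0.001,0.005]
    - [-0.0012,0.0002,0.028,0,0,-0.001,0.005]

```text
clock: 6.6
tool_pos: [597.3, 180.5, 101.9]
tool_rot: [-3.141, 0.001, 1.822]
force: [-0.5, -0.4, 0.3]
width: 0.144
```

Run:
```python
from h import *
s=cam('side')
print(d([597.3,180.7,102],1.82)); p=ctrl.get_state()['tool_pos']
print(d([512.3,193.9,102],1.82)[0])
a=s['frame'][170:260,190:290]; cv2.imwrite('pics/side6z.png',cv2.resize(a,None,fx=8,fy=6.6,interpolation=cv2.INTER_CUBIC))
```

```text
(array([ 0.0002, -0.    ,  0.0001]), array([-0.0007,  0.0009,  0.0022]), 'now', 6.65, array([597.4, 180.5, 102.1]), array([-3.141e+00,  1.000e-03,  1.822e+00]), 'F', array([ 0.3, -0.1, -0.5]), 'w', 14.0)
[ 0.0341 -0.0791  0.0002]
```

View pics/side6z.png

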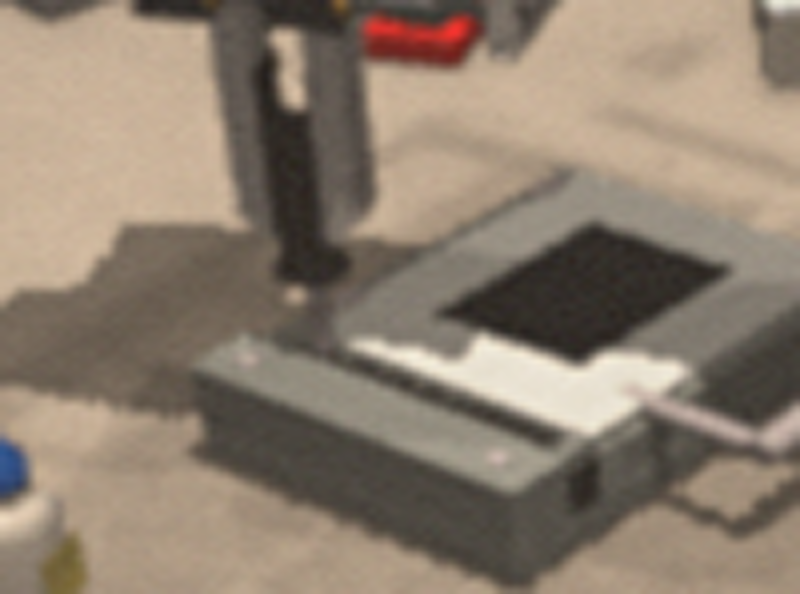

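Call:
jog_arm:
  motion:
    - [0.0014,-0.0033,0,0,0,-0.001,0.005]
    - [0.0028,-0.0066,0,0,0,-0.001,0.005]
    - [0.0043,-0.0099,0,0,0,-0.001,0.005]
    - [0.0057,-0.0132,0,0,0,-0.001,0.005]
    - [0.0071,-0.0165,0,0,0,-0.001,0.005]
    - [0.0085,-0.0198,0,0,0,-0.001,0.005]
    - [0.0099,-0.0231,0,0,0,-0.001,0.005]
    - [0.0114,-0.0264,0,0,0,-0.001,0.005]

```text
clock: 7.65
tool_pos: [568.8, 185.0, 102.2]
tool_rot: [-3.141, 0.001, 1.823]
force: [-0.4, -0.0, -1.1]
width: 0.15
```

Run:
```python
from h import *
s=cam('side')
print(d([569,185.1,102],1.82)); p=ctrl.get_state()['tool_pos']
print(d([512.3,193.9,102],1.82)[0])
a=s['frame'][170:260,190:290]; cv2.imwrite('pics/side7z.png',cv2.resize(a,None,fx=8,fy=6.6,interpolation=cv2.INTER_CUBIC))
```

```text
(array([-0.0002,  0.0005,  0.0002]), array([-0.0008,  0.0009,  0.0033]), 'now', 7.7, array([568.4, 185.1, 102.2]), array([-3.141e+00,  1.000e-03,  1.823e+00]), 'F', array([-0. ,  0.7, -0.4]), 'w', 14.3)
[ 0.0225 -0.0522  0.0002]
```

View pics/side7z.png

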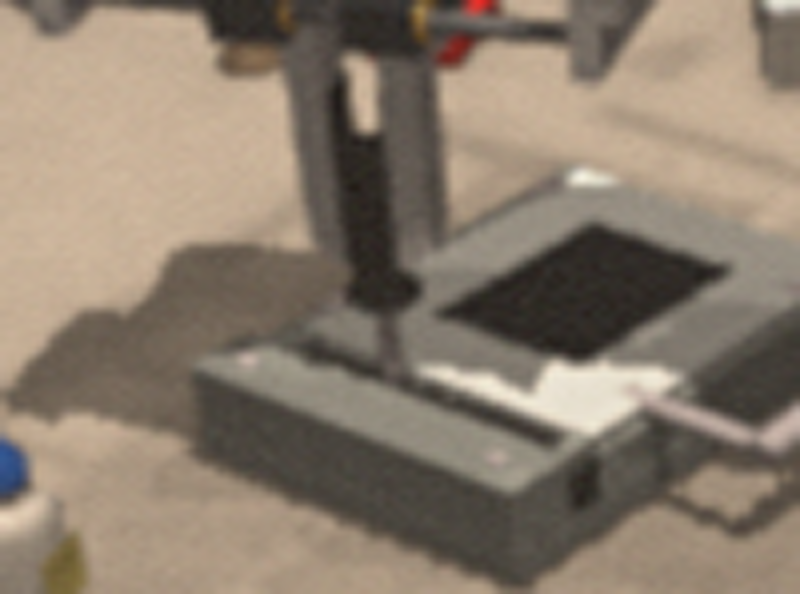

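Call:
jog_arm:
  motion:
    - [0.0014,-0.0033,0.0002,0,0,-0.002,0.005]
    - [0.0028,-0.0066,0.0002,0,0,-0.002,0.005]
    - [0.0042,-0.0098,0.0002,0,0,-0.002,0.005]
    - [0.0056,-0.0131,0.0002,0,0,-0.002,0.005]
    - [0.007,-0.0163,0.0002,0,0,-0.002,0.005]
    - [0.0084,-0.0196,0.0002,0,0,-0.002,0.005]
    - [0.0098,-0.0228,0.0002,0,0,-0.002,0.005]
    - [0.0112,-0.0261,0.0002,0,0,-0.002,0.005]

```text
clock: 8.7
tool_pos: [540.1, 189.5, 102.0]
tool_rot: [-3.141, 0.001, 1.825]
force: [0.7, 0.0, -0.9]
width: 0.148
```

Run:
```python
from h import *
print(d([512.3,193.9,102],1.82))
```

```text
(array([ 0.0112, -0.0258, -0.    ]), array([-0.0008,  0.0009,  0.0053]), 'now', 8.7, array([540.1, 189.5, 102. ]), array([-3.141e+00,  1.000e-03,  1.825e+00]), 'F', array([ 0.7,  0. , -0.9]), 'w', 13.9)
```

Call:
jog_arm:
  motion:
    - [0.0014,-0.0032,0,0,0,0.003,0.005]
    - [0.0028,-0.0065,0,0,0,0.003,0.005]
    - [0.0042,-0.0097,0,0,0,0.003,0.005]
    - [0.0056,-0.0129,0,0,0,0.003,0.005]
    - [0.007,-0.0161,0,0,0,0.003,0.005]
    - [0.0084,-0.0194,0,0,0,0.003,0.005]
    - [0.0098,-0.0226,0,0,0,0.003,0.005]
    - [0.0112,-0.0258,0,0,0,0.003,0.005]

```text
clock: 9.7
tool_pos: [512.1, 193.9, 102.0]
tool_rot: [-3.141, 0.001, 1.822]
force: [-0.3, 0.3, -0.8]
width: 0.147
```

Call:
jog_arm:
  motion:
    - [0,0,0,0,0,0,0.005]
    - [0,0,0,0,0,0,0.005]

```text
clock: 9.95
tool_pos: [512.2, 193.9, 102.0]
tool_rot: [-3.141, 0.001, 1.822]
force: [-0.3, 0.2, -0.4]
width: 0.147
```

Run:
```python
from h import *
s=cam('side')
print(d([512.3,193.9,102],1.82));print(d([473.6,369,152],1.82))
a=s['frame'][170:260,190:290]; cv2.imwrite('pics/side8z.png',cv2.resize(a,None,fx=8,fy=6.6,interpolation=cv2.INTER_CUBIC))
```

```text
(array([-0.    ,  0.0001,  0.    ]), array([-0.0007,  0.0009,  0.0023]), 'now', 10.0, array([512.2, 193.9, 102. ]), array([-3.141e+00,  1.000e-03,  1.822e+00]), 'F', array([-0.2,  0.4, -0.1]), 'w', 13.8)
(array([ 0.1792,  0.0061, -0.0501]), array([-0.0007,  0.0009,  0.0023]), 'now', 10.0, array([512.2, 193.9, 102. ]), array([-3.141e+00,  1.000e-03,  1.822e+00]), 'F', array([-0.2,  0.4, -0.1]), 'w', 13.8)
```

View pics/side8z.png

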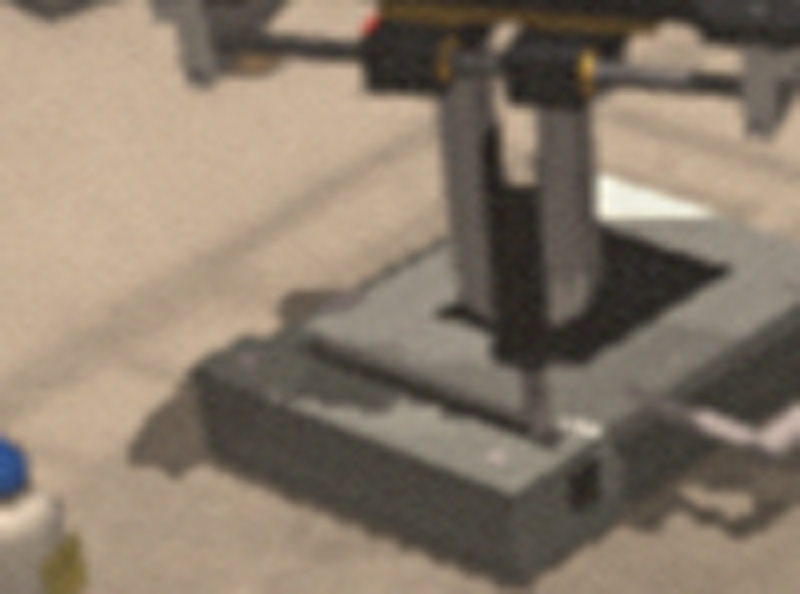

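Call:
jog_arm:
  motion:
    - [0,0,-0.015,0,0,0,0.005]
    - [0,0,-0.05,0,0,0,0.005]
    - [0.04,0.0015,-0.05,0,0,0,0.005]
    - [0.09,0.003,-0.05,0,0,0,0.005]
    - [0.14,0.0048,-0.05,0,0,0,0.005]
    - [0.17,0.006,-0.05,0,0,0.002,0.005]
    - [0.1787,0.006,-0.05,0,0,0.002,0.005]
    - [0.1787,0.006,-0.05,0,0,0.002,0.005]

```text
clock: 11.0
tool_pos: [473.7, 368.3, 152.3]
tool_rot: [-3.141, 0.001, 1.821]
force: [-0.1, -0.3, -1.0]
width: 0.15
```

Call:
jog_arm:
  motion:
    - [0,0,0,0,0,0,0.005]
    - [0,0,0,0,0,0,0.005]

```text
clock: 11.25
tool_pos: [474.1, 367.5, 152.6]
tool_rot: [-3.141, 0.001, 1.82]
force: [-0.5, -0.4, -0.2]
width: 0.15
```

Run:
```python
from h import *
s=cam('side','side9.png')
print(d([473.9,368.5,115],1.82)); p=ctrl.get_state()['tool_pos']
print(proj(s,p-[0,0,57]))
a=s['frame'][200:310,176:286]; cv2.imwrite('pics/side9z.png',cv2.resize(a,None,fx=5,fy=5,interpolation=cv2.INTER_CUBIC))
```

```text
(array([0.0009, 0.0001, 0.0375]), array([-0.0003,  0.0009, -0.0003]), 'now', 11.3, array([474. , 367.6, 152.5]), array([-3.141e+00,  1.000e-03,  1.820e+00]), 'F', array([-0. ,  0.1, -1.8]), 'w', 13.6)
[226.31233939 271.01101356]
```

View pics/side9z.png

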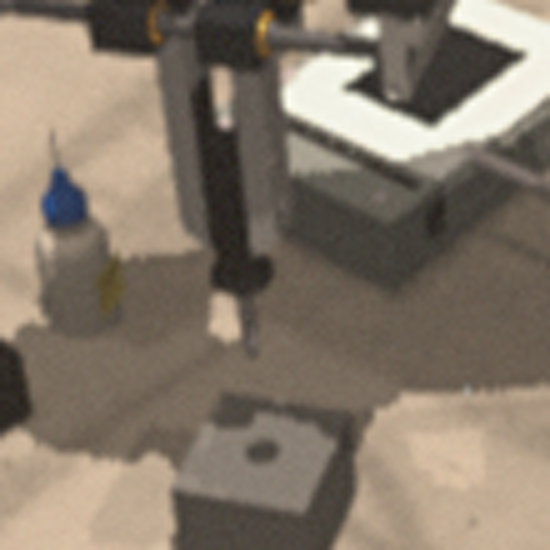

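Call:
jog_arm:
  motion:
    - [0.0009,0,0.015,0,0,0,0.005]
    - [0.0009,0,0.03,0,0,0,0.005]
    - [0.0009,0,0.042,0,0,0,0.005]
    - [0.0009,0,0.042,0,0,0,0.005]

```text
clock: 11.8
tool_pos: [473.3, 368.2, 109.1]
tool_rot: [-3.139, 0.002, 1.82]
force: [0.2, -0.5, -0.0]
width: 0.15
```

Run:
```python
from h import *
s=cam('side')
print(d([473.9,368.5,63],1.82)); p=ctrl.get_state()['tool_pos']
print(proj(s,p-[0,0,57]))
a=s['frame'][240:310,190:260]; cv2.imwrite('pics/side10z.png',cv2.resize(a,None,fx=8,fy=8,interpolation=cv2.INTER_CUBIC))
```

```text
(array([0.0001, 0.0003, 0.047 ]), array([-0.001 ,  0.0012, -0.0003]), 'now', 11.85, array([473.7, 368.4, 110. ]), array([-3.141e+00,  1.000e-03,  1.820e+00]), 'F', array([-0.7, -0.3,  0.1]), 'w', 14.2)
[228.19037276 287.14847826]
```

View pics/side10z.png

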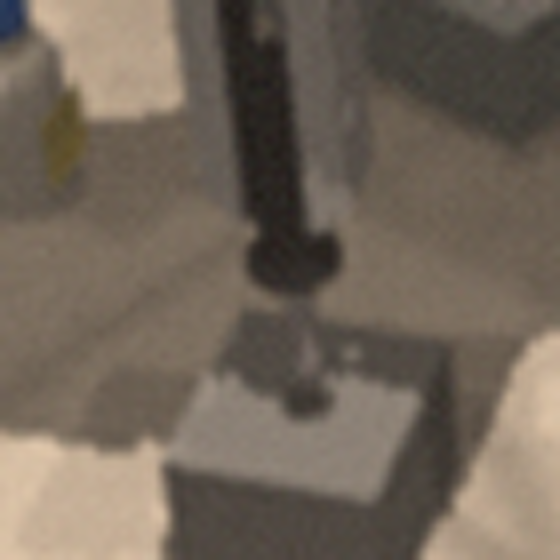

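Call:
jog_arm:
  motion:
    - [0,0.0002,0.005,0,0,0,0.005]
    - [0,0.0002,0.011,0,0,0,0.005]
    - [0,0.0002,0.018,0,0,0,0.005]
    - [0,0.0002,0.026,0,0,0,0.005]
    - [0,0.0002,0.034,0,0,0,0.005]
    - [0,0.0002,0.041,0,0,0,0.005]
    - [0,0.0002,0.046,0,0,0,0.005]
    - [0,0.0002,0.046,0,0,0,0.005]

```text
clock: 12.85
tool_pos: [473.8, 368.4, 63.8]
tool_rot: [-3.14, 0.001, 1.82]
force: [-0.8, -0.1, -0.9]
width: 0.146
```

Run:
```python
from h import *
s=cam('side')
print(d([473.9,368.5,63],1.82)); p=ctrl.get_state()['tool_pos']
a=s['frame'][240:310,190:260]; cv2.imwrite('pics/side11z.png',cv2.resize(a,None,fx=8,fy=8,interpolation=cv2.INTER_CUBIC))
```

```text
(array([0.0001, 0.    , 0.001 ]), array([-0.001 ,  0.0012, -0.0003]), 'now', 12.9, array([473.9, 368.4,  64. ]), array([-3.141e+00,  1.000e-03,  1.820e+00]), 'F', array([ 0.6,  0.1, -0.6]), 'w', 13.7)
```

View pics/side11z.png

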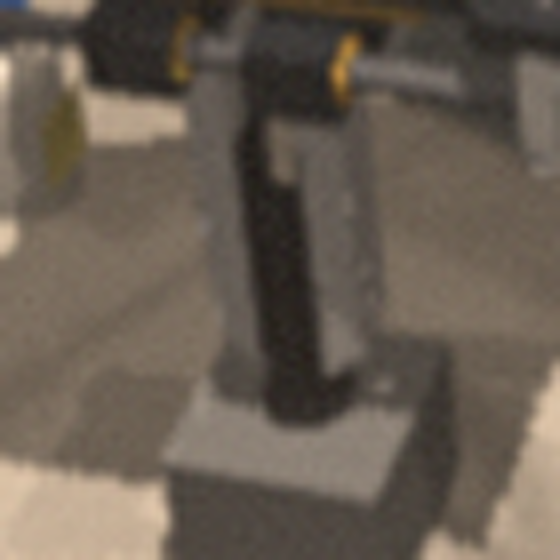

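Seated about 1 mm above rest. Lower the last bit, then open and withdraw.

Call:
jog_arm:
  motion:
    - [0,0,0.001,0,0,0,0.005]
    - [0,0,0.001,0,0,0,0.025]
    - [0,0,0.001,0,0,0,0.045]
    - [0,0,0.001,0,0,0,0.045]
    - [0,0,0.001,0,0,0,0.045]
    - [0,0,0.001,0,0,0,0.045]

```text
clock: 13.65
tool_pos: [473.9, 368.4, 63.0]
tool_rot: [-3.141, 0.001, 1.82]
force: [-0.1, -0.0, 0.7]
width: 0.479
```

Call:
jog_arm:
  motion:
    - [0,0,-0.02,0,0,0,0.045]
    - [0,0,-0.06,0,0,0,0.045]
    - [0,0,-0.11,0,0,0,0.045]
    - [0,0,-0.137,0,0,0,0.045]
    - [0,0,-0.137,0,0,0,0.045]

```text
clock: 14.28
tool_pos: [474.6, 369.0, 202.0]
tool_rot: [3.139, -0.0, 1.82]
force: [0.3, -0.3, -1.1]
width: 0.479
```

Run:
```python
from h import *
s=cam('side','side12.png')
a=s['frame'][200:310,176:286]; cv2.imwrite('pics/side12z.png',cv2.resize(a,None,fx=5,fy=5,interpolation=cv2.INTER_CUBIC))
print(d([443,128,130],1.416))
```

```text
(array([-0.2255, -0.0893,  0.0703]), array([-1.000e-04,  1.000e-03,  4.037e-01]), 'now', 14.325, array([474. , 368.6, 200. ]), array([-3.141e+00,  1.000e-03,  1.820e+00]), 'F', array([-0.1, -0.1, -0.8]), 'w', 44.9)
```

View pics/side12z.png

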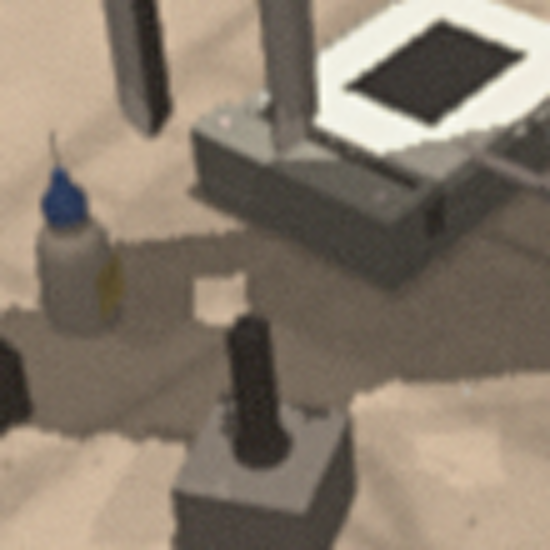

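Call:
jog_arm:
  motion:
    - [-0.04,-0.016,0,0,0,0.1,0.03]
    - [-0.09,-0.036,0,0,0,0.2,0.03]
    - [-0.14,-0.055,0.01,0,0,0.3,0.03]
    - [-0.19,-0.075,0.03,0,0,0.404,0.03]
    - [-0.22,-0.087,0.055,0,0,0.404,0.03]
    - [-0.2255,-0.0893,0.07,0,0,0.404,0.03]
    - [-0.2255,-0.0893,0.07,0,0,0.404,0.03]

```text
clock: 15.2
tool_pos: [442.5, 128.2, 129.0]
tool_rot: [-3.139, 0.002, 1.415]
force: [-0.7, 1.0, 0.2]
width: 0.318
```

Run:
```python
from h import *
s=cam('side','side13.png')
a=s['frame'][170:260,230:330]; cv2.imwrite('pics/side13z.png',cv2.resize(a,None,fx=8,fy=6.6,interpolation=cv2.INTER_CUBIC))
print(d([442.5,128,28],1.416)) 
for p in([442.5,128,47],ctrl.get_state()['tool_pos']): q=proj(s,p); print((q[0]+.5-230)*8,(q[1]+.5-170)*6.6)
```

```text
(array([-0.0006, -0.0003,  0.1019]), array([-0.0009,  0.0012,  0.0002]), 'now', 15.25, array([443. , 128.7, 129.9]), array([-3.141e+00,  1.000e-03,  1.416e+00]), 'F', array([-0.3,  0.5,  1.1]), 'w', 30.1)
532.3005171842883 394.621919151341
529.9983722032994 204.2358212013274
```

View pics/side13z.png

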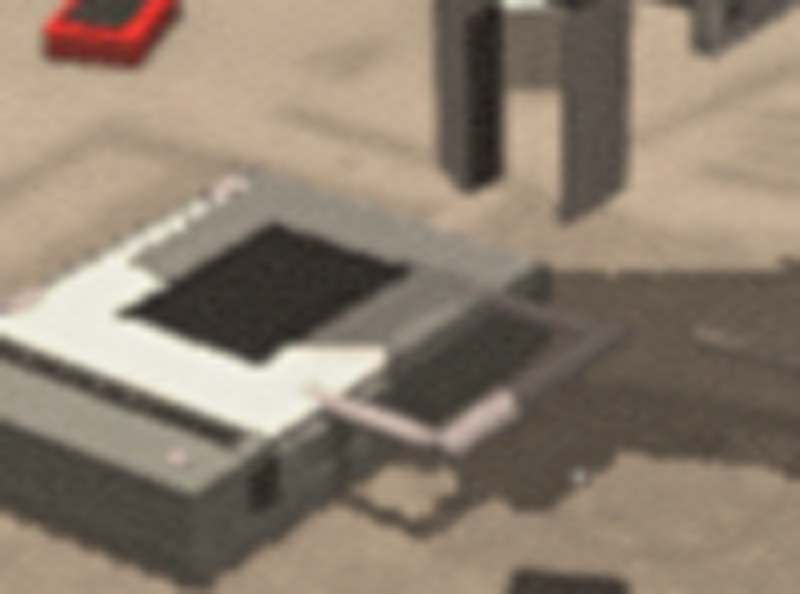

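Call:
jog_arm:
  motion:
    - [0,0.0005,0.03,0,0,0,0.03]
    - [0,0.0005,0.06,0,0,0,0.03]
    - [0,0.0005,0.085,0,0,0,0.03]
    - [0,0.0005,0.101,0,0,0,0.03]
    - [0,0.0005,0.101,0,0,0,0.03]

```text
clock: 15.88
tool_pos: [443.3, 129.0, 28.5]
tool_rot: [-3.14, 0.002, 1.417]
force: [-0.0, -0.0, -0.0]
width: 0.317
```

Run:
```python
from h import *
s=cam('side','side14.png')
a=s['frame'][190:260,250:330]; cv2.imwrite('pics/side14z.png',cv2.resize(a,None,fx=8,fy=8,interpolation=cv2.INTER_CUBIC))
print(d([443.5,128,28],1.416))
```

```text
(array([-0.001 , -0.0001,  0.0013]), array([-0.0007,  0.0011,  0.0007]), 'now', 15.925, array([443.7, 129. ,  29.3]), array([-3.141e+00,  1.000e-03,  1.417e+00]), 'F', array([-0.2,  0.5,  0.1]), 'w', 29.9)
```

View pics/side14z.png

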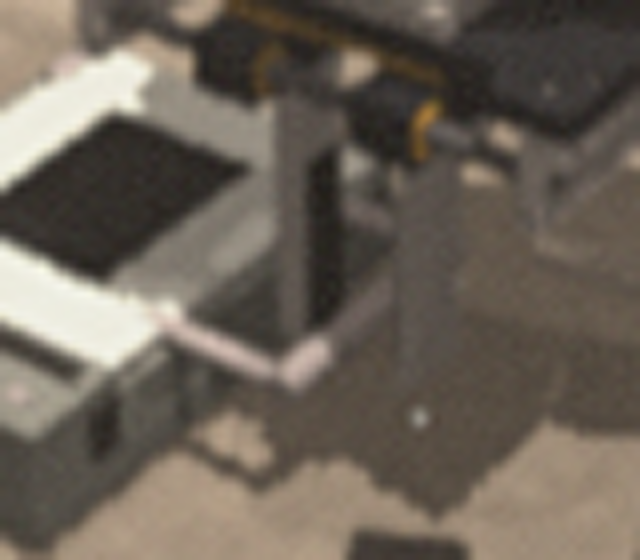

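Call:
jog_arm:
  motion:
    - [0,0,0.001,0,0,0,0.02]
    - [0,0,0.001,0,0,0,0.015]
    - [0,0,0.001,0,0,0,0.01]
    - [0,0,0.001,0,0,0,0.004]
    - [0,0,0.001,0,0,0,0.004]
  newtons: 8

```text
clock: 16.55
tool_pos: [442.2, 129.2, 28.5]
tool_rot: [-3.137, 0.002, 1.417]
force: [-12.4, 3.5, 8.5]
width: 0.126
```

Run:
```python
from h import *
for i in range(3): print(d([443.5,128,28],1.416)); cam('side')
```

```text
(array([-0.001 ,  0.0014,  0.0004]), array([-0.0041,  0.0015,  0.0007]), 'now', 16.55, array([442.2, 129.2,  28.5]), array([-3.137e+00,  2.000e-03,  1.417e+00]), 'F', array([-12.4,   3.5,   8.5]), 'w', 11.9)
(array([-0.001 ,  0.0014,  0.0005]), array([-0.0041,  0.0015,  0.0007]), 'now', 16.6, array([442.2, 129.2,  28.5]), array([-3.137e+00,  1.000e-03,  1.417e+00]), 'F', array([-12.1,   3.3,   9. ]), 'w', 11.7)
(array([-0.001 ,  0.0015,  0.0004]), array([-0.0042,  0.0015,  0.0007]), 'now', 16.65, array([442.2, 129.2,  28.4]), array([-3.137e+00,  2.000e-03,  1.417e+00]), 'F', array([-12. ,   2.1,   8.9]), 'w', 11.4)
```

Call:
jog_arm:
  motion:
    - [0,-0.001,-0.0005,0.004,0,0,0.004]
    - [0,-0.001,-0.0005,0.004,0,0,0.004]
    - [0,-0.001,-0.0005,0.004,0,0,0.004]
  newtons: 8

```text
clock: 17.08
tool_pos: [442.0, 129.3, 29.3]
tool_rot: [-3.135, 0.001, 1.416]
force: [5.7, -1.5, -0.4]
width: 0.123
```

Run:
```python
from h import *
for i in range(2): print(d([443.5,128,28],1.416)); s=cam('side')
a=s['frame'][190:260,250:330]; cv2.imwrite('pics/side15z.png',cv2.resize(a,None,fx=8,fy=8,interpolation=cv2.INTER_CUBIC))
```

```text
(array([-0.0011,  0.0017,  0.0013]), array([-0.0064,  0.0011,  0.0005]), 'now', 17.075, array([442. , 129.3,  29.3]), array([-3.135e+00,  1.000e-03,  1.416e+00]), 'F', array([ 5.7, -1.5, -0.4]), 'w', 11.5)
(array([-0.0011,  0.0017,  0.0013]), array([-0.0064,  0.0011,  0.0005]), 'now', 17.125, array([442. , 129.3,  29.3]), array([-3.135e+00,  1.000e-03,  1.417e+00]), 'F', array([ 5.6, -0.3, -1.1]), 'w', 11.7)
```

View pics/side15z.png

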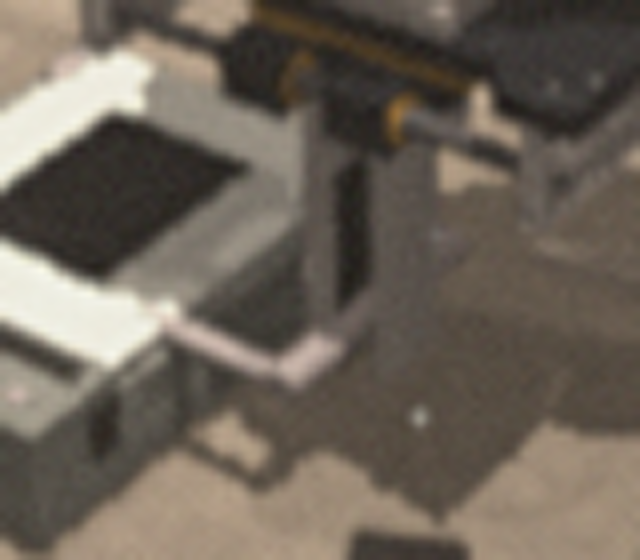

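```bash
cat > arc.py <<'E'
from h import *
import sys
B=np.array([442.1,129.3,29.0]);ux=np.array([.988,-.154,0])
P=lambda t:B+160*(1-np.cos(t))*ux+[0,0,160*np.sin(t)]
o=ctrl.get_state(); p=o['tool_pos']; r=p-B; print('theta est',np.arctan2(r[2],160-r@ux),np.hypot(r[2],160-r@ux))
a,b=float(sys.argv[1]),float(sys.argv[2])
for k in range(1,9): print(d(P(a+(b-a)*k/8),1.416)[0])
print(d(P(b),1.416)[1:])
E
python3 arc.py 0 0.3142
```

```text
theta est 0.0018385914493182127 160.10637719762917
[-0.      0.0002 -0.006 ]
[-0.      0.0005 -0.0123]
[-0.      0.0011 -0.0185]
[-0.      0.0019 -0.0248]
[-0.0001  0.003  -0.0309]
[-0.0001  0.0043 -0.0371]
[-0.0001  0.0058 -0.0432]
[-0.0001  0.0076 -0.0492]
(array([-0.0064,  0.0011,  0.0006]), 'now', 17.175, array([442. , 129.3,  29.3]), array([-3.135e+00,  1.000e-03,  1.417e+00]), 'F', array([ 5. , -1.8, -1.8]), 'w', 11.3)
```

Call:
jog_arm:
  motion:
    - [0,0.0002,-0.006,-0.003,0.001,0,0.004]
    - [0,0.0005,-0.0123,-0.006,0.001,0,0.004]
    - [0,0.0011,-0.0185,-0.006,0.001,0,0.004]
    - [0,0.0019,-0.0248,-0.006,0.001,0,0.004]
    - [0,0.003,-0.0309,-0.006,0.001,0,0.004]
    - [0,0.0043,-0.0371,-0.006,0.001,0,0.004]
    - [0,0.0058,-0.0432,-0.006,0.001,0,0.004]
    - [0,0.0076,-0.0492,-0.006,0.001,0,0.004]
  newtons: 12

```text
clock: 18.18
tool_pos: [450.7, 128.0, 79.1]
tool_rot: [3.14, -0.0, 1.416]
force: [10.3, -3.0, -6.5]
width: 0.122
```

```bash
python3 arc.py 0.3142 0.6284; python3 -c "
from h import *
s=cam('side','side16.png')
a=s['frame'][150:260,210:330]; cv2.imwrite('pics/side16z.png',cv2.resize(a,None,fx=6,fy=5.4,interpolation=cv2.INTER_CUBIC))"
```

```text
theta est 0.31947070418903584 159.40524193813746
[-0.      0.0012 -0.0053]
[-0.      0.0035 -0.0112]
[-0.      0.0061 -0.0169]
[-0.      0.0088 -0.0226]
[-0.      0.0118 -0.0281]
[-0.      0.015  -0.0335]
[-0.      0.0184 -0.0388]
[-0.     0.022 -0.044]
(array([ 0.0016, -0.0001,  0.0005]), 'now', 18.175, array([450.7, 128. ,  79.1]), array([ 3.14 , -0.   ,  1.416]), 'F', array([10.3, -3. , -6.5]), 'w', 11.5)
```

View pics/side16z.png

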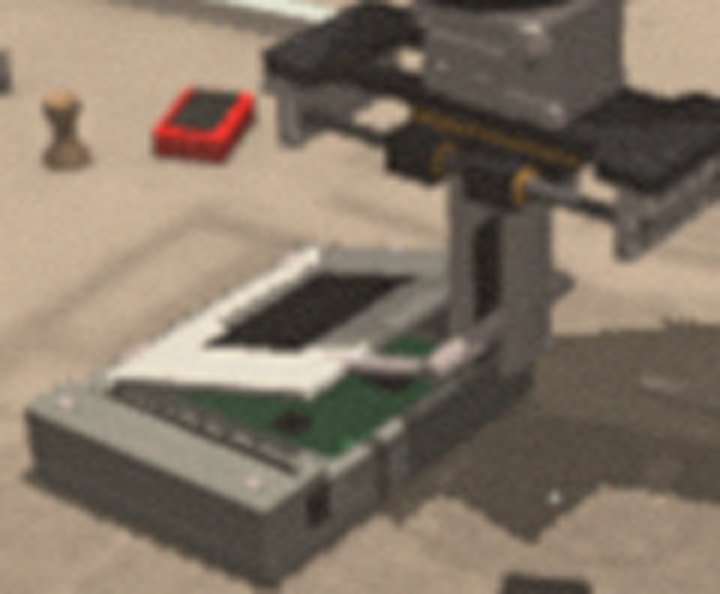

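Call:
jog_arm:
  motion:
    - [0,0.0018,-0.0053,0,0,0,0.004]
    - [0,0.0043,-0.0112,0,0,0,0.004]
    - [0,0.0069,-0.0169,0,0,0,0.004]
    - [0,0.0096,-0.0226,0,0,0,0.004]
    - [0,0.0126,-0.0281,0,0,0,0.004]
    - [0,0.0158,-0.0335,0,0,0,0.004]
    - [0,0.0192,-0.0388,0,0,0,0.004]
    - [0,0.0228,-0.044,0,0,0,0.004]

```text
clock: 19.23
tool_pos: [475.1, 124.0, 123.7]
tool_rot: [3.136, -0.0, 1.416]
force: [21.5, -3.5, -19.6]
width: 0.125
```

```bash
sed -i 's/442.1,129.3/442.9,129.2/' arc.py; python3 arc.py 0.6284 0.9426
```

```text
theta est 0.639257945908708 158.76165915123278
[ 0.0002  0.0018 -0.0043]
[ 0.0002  0.0058 -0.0092]
[ 0.0002  0.01   -0.0138]
[ 0.0002  0.0144 -0.0183]
[ 0.0002  0.0189 -0.0227]
[ 0.0002  0.0237 -0.0268]
[ 0.0002  0.0285 -0.0308]
[ 0.0002  0.0336 -0.0345]
(array([ 0.0057, -0.0004,  0.0002]), 'now', 19.225, array([475.1, 124. , 123.7]), array([ 3.136, -0.   ,  1.416]), 'F', array([ 21.5,  -3.5, -19.6]), 'w', 11.7)
```

```bash
cat > arc2.py <<'E'
from h import *
import sys
a,b,inw=map(float,sys.argv[1:4]); ux=np.array([.988,-.154,0]); p=ctrl.get_state()['tool_pos']
for k in range(1,9):
    t=a+(b-a)*k/8
    q=p+160*(np.cos(a)-np.cos(t))*ux+[0,0,160*(np.sin(t)-np.sin(a))]+inw*min(1,k/3)*(np.cos(t)*ux-[0,0,np.sin(t)])
    print(d(q,1.416)[0])
print(d(q,1.416)[1:])
E
python3 arc2.py 0.64 0.954 1.0
```

```text
[ 0.      0.0041 -0.0047]
[ 0.      0.0084 -0.0093]
[ 0.      0.0129 -0.0137]
[ 0.      0.0173 -0.0181]
[ 0.      0.0219 -0.0223]
[ 0.      0.0266 -0.0264]
[ 0.      0.0315 -0.0303]
[ 0.      0.0366 -0.0339]
(array([ 0.0057, -0.0004,  0.0002]), 'now', 19.225, array([475.1, 124. , 123.7]), array([ 3.136, -0.   ,  1.416]), 'F', array([ 21.5,  -3.5, -19.6]), 'w', 11.7)
```

Call:
jog_arm:
  motion:
    - [0,0.0041,-0.0047,0.002,0,0,0.004]
    - [0,0.0084,-0.0093,0.005,0,0,0.004]
    - [0,0.0129,-0.0137,0.005,0,0,0.004]
    - [0,0.0173,-0.0181,0.005,0,0,0.004]
  newtons: 8

```text
clock: 19.73
tool_pos: [491.2, 121.5, 142.5]
tool_rot: [-3.14, -0.0, 1.417]
force: [-7.7, 0.7, 5.8]
width: 0.124
```

```bash
python3 arc2.py 0.795 0.954 1.0;  python3 -c "
from h import *
s=cam('side','side17.png')
a=s['frame'][150:260,210:330]; cv2.imwrite('pics/side17z.png',cv2.resize(a,None,fx=6,fy=5.4,interpolation=cv2.INTER_CUBIC))"
```

```text
[-0.      0.0025 -0.002 ]
[-0.      0.0051 -0.0039]
[-0.      0.0077 -0.0057]
[-0.      0.0101 -0.0078]
[-0.      0.0125 -0.0098]
[-0.      0.015  -0.0118]
[-0.      0.0175 -0.0137]
[-0.      0.02   -0.0155]
(array([-0.0019, -0.0001,  0.0005]), 'now', 19.725, array([491.2, 121.5, 142.5]), array([-3.14 , -0.   ,  1.417]), 'F', array([-7.7,  0.7,  5.8]), 'w', 11.6)
```

View pics/side17z.png

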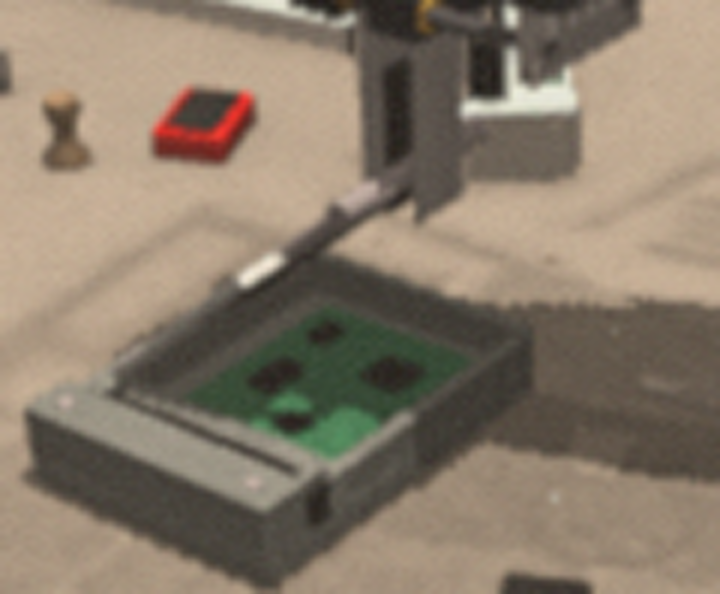

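```bash
python3 arc2.py 0.80 1.1 0
```

```text
[ 0.      0.0044 -0.0041]
[ 0.      0.0089 -0.008 ]
[ 0.      0.0136 -0.0118]
[ 0.      0.0184 -0.0154]
[ 0.      0.0233 -0.0188]
[ 0.      0.0284 -0.022 ]
[-0.      0.0336 -0.025 ]
[-0.      0.0389 -0.0278]
(array([-0.0007, -0.0003,  0.0004]), 'now', 19.775, array([491.8, 121.5, 143.1]), array([-3.141, -0.   ,  1.416]), 'F', array([-8.2, -0.2,  8.6]), 'w', 11.6)
```

Call:
jog_arm:
  motion:
    - [0,0.0044,-0.0041,0,0,0,0.004]
    - [0,0.0089,-0.008,0,0,0,0.004]
    - [0,0.0136,-0.0118,0,0,0,0.004]
    - [0,0.0184,-0.0154,0,0,0,0.004]
    - [0,0.0233,-0.0188,0,0,0,0.004]
    - [0,0.0284,-0.022,0,0,0,0.004]

```text
clock: 20.52
tool_pos: [520.3, 117.1, 165.3]
tool_rot: [-3.141, -0.0, 1.416]
force: [-2.0, 0.1, 0.8]
width: 0.126
```

```bash
python3 arc2.py 1.03 1.33 0.0
```

```text
[ 0.      0.0052 -0.003 ]
[-0.      0.0105 -0.0058]
[-0.      0.0159 -0.0084]
[-0.      0.0214 -0.0108]
[-0.     0.027 -0.013]
[-0.      0.0327 -0.0149]
[-0.      0.0384 -0.0167]
[-0.      0.0442 -0.0182]
(array([-0.0006, -0.0004,  0.0004]), 'now', 20.525, array([520.3, 117.1, 165.3]), array([-3.141, -0.   ,  1.416]), 'F', array([-2. ,  0.1,  0.8]), 'w', 11.8)
```

Call:
jog_arm:
  motion:
    - [0,0.0052,-0.003,0,0,0,0.004]
    - [0,0.0105,-0.0058,0,0,0,0.004]
    - [0,0.0159,-0.0084,0,0,0,0.004]
    - [0,0.0214,-0.0108,0,0,0,0.004]
    - [0,0.027,-0.013,0,0,0,0.004]
    - [0,0.0327,-0.0149,0,0,0,0.004]
    - [0,0.0384,-0.0167,0,0,0,0.004]
    - [0,0.0442,-0.0182,0,0,0,0.004]

```text
clock: 21.52
tool_pos: [564.4, 110.2, 183.5]
tool_rot: [-3.141, -0.0, 1.416]
force: [-0.9, -0.1, 2.1]
width: 0.125
```

```bash
python3 arc2.py 1.34 1.57 0.0;  python3 -c "
from h import *
s=cam('side','side18.png')
a=s['frame'][110:260,190:330]; cv2.imwrite('pics/side18z.png',cv2.resize(a,None,fx=4,fy=4,interpolation=cv2.INTER_CUBIC))"
```

```text
[-0.      0.0045 -0.001 ]
[-0.      0.009  -0.0019]
[-0.      0.0136 -0.0026]
[-0.      0.0181 -0.0032]
[-0.      0.0227 -0.0036]
[-0.      0.0273 -0.004 ]
[-0.      0.0319 -0.0042]
[-0.      0.0365 -0.0043]
(array([-0.0005, -0.0004,  0.0004]), 'now', 21.525, array([564.4, 110.2, 183.5]), array([-3.141, -0.   ,  1.416]), 'F', array([-0.9, -0.1,  2.1]), 'w', 11.7)
```

View pics/side18z.png

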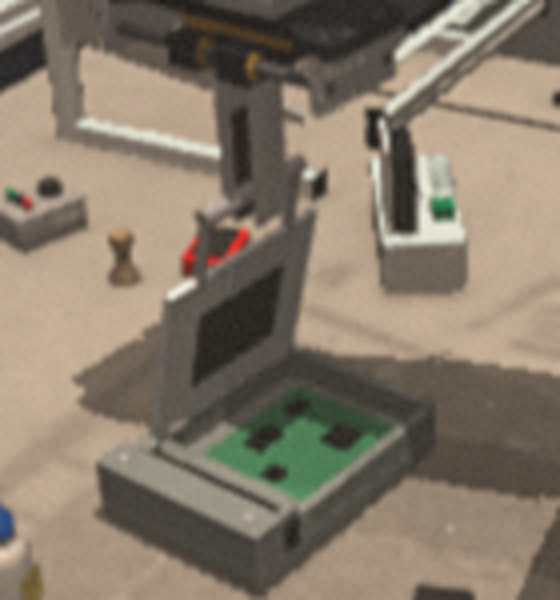

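Call:
jog_arm:
  motion:
    - [0,0.0045,-0.001,0,0,0,0.004]
    - [0,0.009,-0.0019,0,0,0,0.004]
    - [0,0.0136,-0.0026,0,0,0,0.004]
    - [0,0.0181,-0.0032,0,0,0,0.004]
    - [0,0.0227,-0.0036,0,0,0,0.004]
    - [0,0.027,-0.004,0,0,0,0.004]
    - [0,0.031,-0.0042,0,0,0,0.004]
    - [0,0.034,-0.0043,0,0,0,0.004]

```text
clock: 22.58
tool_pos: [598.7, 104.8, 187.9]
tool_rot: [-3.141, -0.001, 1.416]
force: [-1.0, -0.2, 0.0]
width: 0.12
```

Run:
```python
from h import *
o=ctrl.get_state();p=o['tool_pos'];print(p,o['force'],o['width'],'s',(p-[442.4,129.3,0])@[.988,-.154,0])
s=cam('side','side19.png')
a=s['frame'][110:260,190:330]; cv2.imwrite('pics/side19z.png',cv2.resize(a,None,fx=4,fy=4,interpolation=cv2.INTER_CUBIC))
```

```text
[598.74767863 104.80118059 187.89641656] [-1.03960872 -0.15487916  0.0216374 ] 0.11983186331138376 s 158.2443246757746
```

View pics/side19z.png

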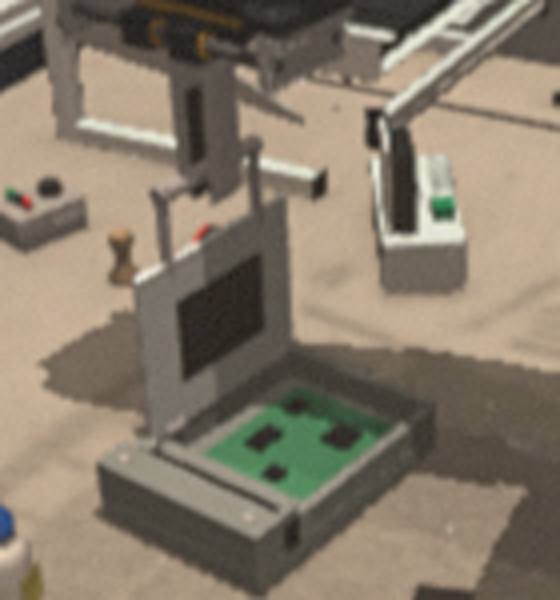

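Run:
```python
from h import *
s=cam('side');uy=np.array([.154,.988,0]);ux=np.array([.988,-.154,0])
px=lambda q:((q+.5-[190,110])*4).round(0)
H=np.array([442.4,129.3,47])+160*ux
for dx in(-10,0,10):
  print(dx,'plate TL',px(proj(s,H+68.5*uy+[0,0,122]+dx*122/160*ux)),'TR',px(proj(s,H-68.5*uy+[0,0,122]+dx*122/160*ux)),'BL',px(proj(s,H+68.5*uy+[0,0,6])),'barL',px(proj(s,H+43*uy+[0,0,160]+dx*ux)),'barR',px(proj(s,H-43*uy+[0,0,160]+dx*ux)))
a=s['frame'][150:225,215:270]; cv2.imwrite('pics/side20z.png',cv2.resize(a,None,fx=8,fy=8,interpolation=cv2.INTER_CUBIC))
```

```text
-10 plate TL [143. 277.] TR [293. 190.] BL [152. 436.] barL [171. 203.] barR [267. 150.]
0 plate TL [134. 273.] TR [284. 187.] BL [152. 436.] barL [158. 199.] barR [254. 146.]
10 plate TL [124. 270.] TR [275. 184.] BL [152. 436.] barL [145. 194.] barR [242. 142.]
```

View pics/side20z.png

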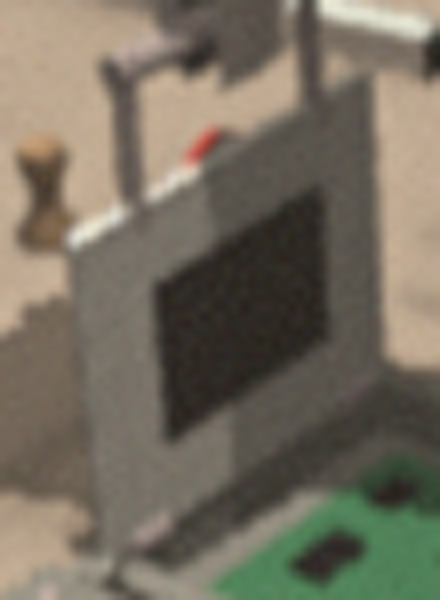

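Call:
jog_arm:
  motion:
    - [0,0.001,0,0,0,0,0.004]
    - [0,0.001,0,0,0,0,0.004]
    - [0,0.001,0,0,0,0,0.004]
    - [0,0.001,0,0,0,0,0.004]
    - [0,0.001,0,0,0,0,0.004]
    - [0,0.001,0,0,0,0,0.004]
  newtons: 10

```text
clock: 23.42
tool_pos: [599.7, 104.7, 187.9]
tool_rot: [3.142, -0.001, 1.416]
force: [-0.7, -0.6, 1.2]
width: 0.124
```

Run:
```python
from h import *
o=ctrl.get_state();p=o['tool_pos'];print(p,o['force'],o['width']*94,np.abs(o['joint_velocities']).max(),'s',(p-[442.4,129.3,0])@[.988,-.154,0])
cam('side','side21.png');cam('top','top21.png')
```

```text
[599.72408405 104.67375251 187.93414322] [-0.68515181 -0.59197948  1.18548258] 11.65760687200964 0.001994825942532611 s 159.2286371497597
```

View pics/side21.png

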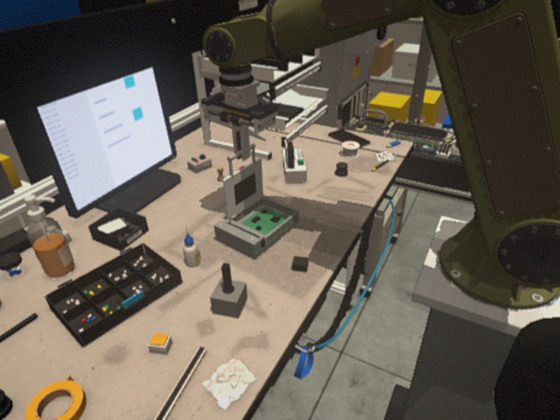

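View pics/top21.png

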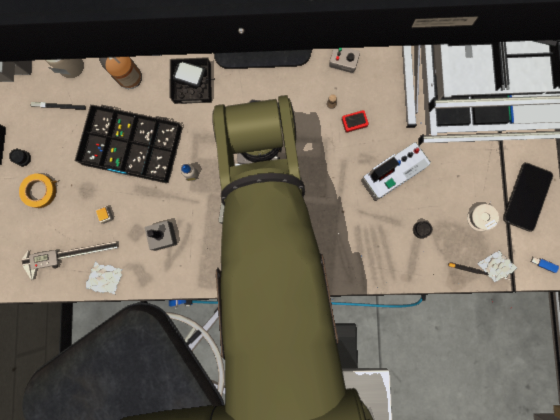

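```bash
python3 -c "
from plant import ctrl
print(ctrl.sign_off())"
```

```text
the job is handed in; nothing more can be done
None
```

I ran the seam tool down the channel, stood it back in its holder, and swung the flap up to its balance point. I then handed the job in with the fingers still gripping the bar. It took about 23.5 s of the 67 s allowed. The simulator reports no verdict, so these are my own readings.

- **Seam:** one pass from hinge end to front end at about 2.9 cm/s. The tip was about 5 mm below the channel's edges, and I measured no contact force above about 1 N.
- **Tool:** it was released with the collar down on the holder. The last pictures show it upright.
- **Flap:** my final estimate is about 1.566 rad, from the gripper position (159.2 mm of the 160 mm swing). Just before a last 1 mm nudge, the side picture put it upright to within about 0.02 rad. The fingers hold the bar at 10 N, the arm is still, and the force on the wrist is about 1 N.
- **Bystanders:** the bottle, relay and loupe are where they started. The arm hides the tweezers from the top camera at the end and I did not measure them, but nothing went near them.

**What disagreed:**
- The two cameras differed by about 3 mm in x. I used the side camera because it matched the robot's own position reading.
- Early in the flap swing the force on the bar rose to about 29 N, because my arc ran slightly too wide. I corrected the arc from the measured position and the force fell to about 2 N.

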